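Build a cheese crispbread and raise the camera monopod over it

ROBOT

A 6-joint arm with a two-finger parallel gripper is mounted at the origin on the work surface. World frame = base frame: x ahead of the robot, y to its left, z up, the work surface at z = 0. Lengths are in m, angles in rad, forces in N, time in s.
With the tool pointing down it reaches from about 0.35 to 0.775 m from the base axis. Payload 7.3 kg.
Tool frame: the origin (TCP) lies at the very end of the fingers, on their centre line; the grasp point (between the pads) lies 19 mm behind it (robot.tcp_to_grasp is the z of the grasp point in the tool frame, in m); z points along the fingers, y is the line along which they close (so a half turn about z gives the same grasp; the last joint's range is limited). The gripper opens to 92 mm and grips with 3 to 60 N. Pads are 19 mm wide; open, the fingers measure 130 mm over their backs; the gripper's body (75 mm by 190 mm) begins 47 mm behind the grasp point.
Start: joints at [-1.364, 0.342, 1.524, -0, 1.275, -0.146], TCP at [0.181, -0.493, 0.198] pointing down, gripper open.
Joint ranges: [-2.53, 2.53], [-0.77, 2.02], [0.04, 2.7], [-1, 4.14], [0.28, 2.66], [-3.11, 3.11]. Speed limits (rad/s): [2.57, 2.57, 3.14, 3.14, 3.14, 3.14].

INTERFACE

Orientations are given as [roll, pitch, yaw] about the fixed x, y, z axes, in that order (R = Rz(yaw) Ry(pitch) Rx(roll)).
In Python, from cell import monitor, read_camera, get_calibration, job, robot gives the robot as it stands. The module is installed in compiled form; this text tells all that it offers.
- The arm moves only by the tool send_rows, never from a script. Its argument "targets" is a list of rows, each an object with "translation": the shift along the tool's x, y, z in cm, a list of three; "spin": the turn about the tool's z in degrees; "jaw": the opening, from 0 (shut) to 1 (fully open). A call has exactly 5 rows; each row is the pose to reach, as a shift and turn from the pose commanded when the call began, along the tool's axes at that moment; what a row does not reach only later rows make up. A row lasts 1/10 s, in which the tool goes at most 50 mm and 8.59 degrees, less where a joint would pass 70% of its speed; a pose out of reach is approached as far as the arm can. A call with a gripper value outside its range is refused whole. The fingers move at their own pace and stop on an object; "force" is the grip in N (left out, the last holds). Time passes only in rows, so rows that repeat a pose let the fingers close, or fill a call up. It gives the time, the measured TCP pose, the force, the opening and the grip force at its end, in the units of the state.
- monitor.observe(): the state, without advancing time (a new reading comes with each control period).
- read_camera(name): name is "side" or "top"; returns (picture, depth): 480x640x3 uint8, red, green, blue; 480x640 float32, m along the optical axis (not along the pixel's ray), 0 where there is no reading.
- get_calibration(name): a dict with "intrinsics" (3x3 intrinsics, pixels), "origin" and "orientation" of the camera in the world. Camera axes: x right, y up, looking along -z (the intrinsics and any distortion apply to the point x, -y, -z); pixel columns grow to the right and rows downward; lengths in m; the calibration is good to about 2 mm. A picture is of the moment at which its call begins. get_calibration takes no time and is no camera call.
- job.hand_in(): hands the job in; it is judged then, once.
The state is a dict: "time": time; "qpos": joint angles; "qvel": joint speeds; "joint_efforts": joint torques, N m; "tool_pos": TCP position; "tool_rot": TCP orientation; "contact_force": force on the tool from outside, world axes, zero at the start; "torque": the same for the moment, N m; "opening": finger opening in m; "grip_force": force on a finger pad.
Only numpy, scipy, OpenCV 4.12 (cv2) and the standard library are available. Lean on these libraries where they do the work, as an engineer would, in place of code of your own. Each camera call takes 0.05 s, during which the arm holds its last target. There are 200 camera calls.

TASK

Get the snack ready for its photo: lay the cheese on the crispbread that is on the plate and the other crispbread on the cheese, a neatly centred stack, and let go of it. Then pinch the monopod's head so that its orange button is squeezed in, pull the head straight up past the first stop to the second one (fully out), and finish while still holding it up there with the button squeezed, because it sinks when let go. Leave the tin, the jar and the carton where they are.

Things in the scene. Friction and masses are not known exactly. Their poses are not given: they have to be found in the camera images.
- plate: round blue-rimmed white plate, 170 mm wide, fixed to the counter; flat, its whole top 8 mm above the counter; origin at the centre of its underside
- board: wooden cutting board, 300 (its x) x 180 (its y) mm, 12 mm thick, fixed on the counter; origin at the centre of its underside. The cheese and the second crispbread lie on it, either one nearer the robot
- base_crisp: lower crispbread: brown stiff disc with dark seeds, 58 mm wide, 12 mm thick, loose on the plate; origin at the centre of its underside, z up
- cheese: firm yellow cheese disc, 58 mm wide, 14 mm thick, loose on the board; origin at the centre of its underside, z up
- top_crisp: second crispbread, same as the first (58 mm wide, 12 mm thick), loose on the board; origin at the centre of its underside, z up
- monopod: camera monopod standing upright, fixed to the counter: black round foot 100 mm wide, 18 mm high, a dark outer tube 32 mm wide and a 38 mm wide black collar whose top is at 130 mm; origin at the centre of its underside. Its x axis points from the tube to the side with the button, its -y axis to the side on which the camera sits
- head: grey head on the inner tube, 30 (x) x 26 (y) x 46 mm high, sliding straight up, never turning; axes as the monopod's. Pushed home, its underside is 132 mm and its top 178 mm above the counter, and its origin is the monopod's origin. On a bracket it carries a small black camera, 46 x 34 x 32 mm, towards -y, 49 to 95 mm off the tube's axis, no higher than the head
- grip (a point): middle of the head, on the tube's axis at the button's mid-height, 21 mm below the head's top: the place to pinch, fingers closing along the head's x, one on the button and one on the flat back (-x) face
- button_face (a point): middle of the outer face of the orange release button, 16 (y) x 30 mm high, which stands 6 mm proud of the head's +x face; the point moves with the button
- release (a joint): travel of the button into the head (m): 0 out, 0.006 fully in (flush); spring of 2 N at the start to 6.4 N fully in; the mast is unlocked above about 0.0045
- mast (a joint): how far the mast is pulled up (m): 0 home, locked. With the button kept in it slides (3 to 4 N) past the first stop to the second stop, the hard upper end at 0.100 (red ring on the inner tube just above the collar). If the button is let out on the way it catches at the first stop, 0.052 (yellow ring), until squeezed again. Nothing locks at the second stop: let go, it sinks to 0.067
- tin: bystander: a green-labelled food tin, 70 mm wide, 75 mm high, loose; origin at the centre of its underside
- jar: bystander: a jar with a yellow lid, 60 mm wide, 85 mm high, loose; origin at the centre of its underside
- carton: bystander: a red carton, 45 x 75 x 110 mm high, loose; origin at the centre of its underside
Things that resemble listed ones, but are neither listed nor needed, are in the scene too. Of the things that look like the monopod, take the one that is farthest to the robot's right at the start.

How it is judged:
On the way, in this order (a step that is already met when the one before it is completed fails the run):
1. the cheese lies centred on the crispbread on the plate, let go (horizontal distance between cheese and base_crisp below 0.012 m and z of cheese in the frame of base_crisp between 0.009 and 0.015 m and angle between cheese's own z axis and vertical below 0.1 rad and contact force between the fingers and cheese below 0.1 N and linear speed of cheese below 0.02 m/s and horizontal distance between base_crisp and plate below 0.025 m and z of base_crisp in the frame of plate between 0.006 and 0.011 m), for 0.2 s.
2. the second crispbread lies centred on the cheese, let go (all of step 1 and horizontal distance between top_crisp and cheese below 0.012 m and z of top_crisp in the frame of cheese between 0.011 and 0.017 m and angle between top_crisp's own z axis and vertical below 0.1 rad and contact force between the fingers and top_crisp below 0.1 N and linear speed of top_crisp below 0.02 m/s), for 0.2 s.
3. the button is pressed while the mast is still home (value of joint release above 0.0045 m and value of joint mast below 0.02 m), for 0.1 s.
At the end, for the whole second after the job is handed in: Stack on the plate (base within 25 mm of its centre), each disc within 12 mm of the one below, flat, not touched by the fingers; mast still and at the second stop (out 93 mm or more of 100), fingers on the head (over 1 N), button squeezed in (over 3.5 of 6 mm) (all of step 2 and value of joint mast above 0.093 m and velocity of joint mast between -0.01 and 0.01 m/s and value of joint release above 0.0035 m and contact force between the fingers and head above 1 N); the arm keeps its last pose, push and grip.
It fails at once if the tin was shifted by more than 30 mm or tipped (distance of tin from where it was at the start of the episode above 0.03 m or angle between tin's own z axis and vertical above 0.35 rad).
It fails at once if the jar was shifted by more than 30 mm or tipped (distance of jar from where it was at the start of the episode above 0.03 m or angle between jar's own z axis and vertical above 0.35 rad).
It fails at once if the carton was shifted by more than 30 mm or tipped (distance of carton from where it was at the start of the episode above 0.03 m or angle between carton's own z axis and vertical above 0.35 rad).
It also fails if it takes over 64 s, if anything falls off the work surface, if the arm or the gripper's body presses on something with over 40 N, if the wrist force passes 120 N, or if a joint passes its speed limit or range.

## Working session

There is one attempt and no reset: what is moved stays moved. The work goes in short steps, Python scripts to look and compute and a tool call to move; the robot and the scene stay as the last step left them, time stands still between calls to the robot, and variables do not carry over. Pictures are saved under pics/ and viewed, at most 10 in all, crops included, and the job is handed in when it is done.

Besides the shell and the picture viewer there is one more tool, called after "Emit:" as name(argument=value, ...) on one line, values as JSON. send_rows: Moves the arm, as the interface text tells. Its arguments: {"type":"object","properties":{"targets":{"type":"array"},"force":{"type":"number"}},"required":["targets"]}

```bash
mkdir -p pics; cat > h.py <<'E'
import numpy as np, cv2
from cell import monitor, read_camera, get_calibration, job, robot
from scipy.spatial.transform import Rotation as R
def cal(n):
    c=get_calibration(n); K=np.array(c["intrinsics"]); o=np.array(c["origin"]); q=np.array(c["orientation"],float)
    Rm=q if q.shape==(3,3) else (R.from_euler('xyz',q).as_matrix() if q.size==3 else R.from_quat(q).as_matrix())
    return K,o,Rm,c
def ray(n,u,v):
    K,o,Rm,c=cal(n); d=np.linalg.inv(K)@np.array([u,v,1.]); return o,Rm@np.array([d[0],-d[1],-d[2]])
def onz(n,u,v,z):
    o,d=ray(n,u,v); return o+d*(z-o[2])/d[2]
def cloud(n,dep):
    K,o,Rm,c=cal(n); v,u=np.mgrid[:480,:640]
    d=np.stack([(u-K[0,2])/K[0,0]*dep,-(v-K[1,2])/K[1,1]*dep,-dep],-1); return d@Rm.T+o
E
python3 - <<'E'
from h import *
for n in("side","top"):
    p,d=read_camera(n); np.savez(n+"0.npz",p=p,d=d); cv2.imwrite(f"pics/{n}0.png",p[:,:,::-1]); print(n,get_calibration(n))
s=monitor.observe();print(s, robot.tcp_to_grasp)
E
```

```text
side {'intrinsics': array([[471.47173044,   0.        , 314.66173047],
       [  0.        , 471.47173044, 251.19902888],
       [  0.        ,   0.        ,   1.        ]]), 'origin': array([-0.01437384,  0.62170218,  0.66745956]), 'orientation': array([ 0.93925456,  0.02069284, -2.34603867])}
top {'intrinsics': array([[554.02725352,   0.        , 311.72627779],
       [  0.        , 554.02725352, 243.59822254],
       [  0.        ,   0.        ,   1.        ]]), 'origin': array([0.24173745, 0.08459144, 1.48421835]), 'orientation': array([ 2.17595573e-01, -5.05682700e-05, -1.58866759e+00])}
{'time': 0.1, 'qpos': array([-1.36401869e+00,  3.42631537e-01,  1.52491601e+00, -4.55483158e-05,
        1.27539814e+00, -1.45990295e-01]), 'qvel': array([ 1.55009335e-03, -1.05105718e-03, -1.07082202e-03,  1.08900675e-04,
       -4.38613500e-04,  1.22455936e-05]), 'joint_efforts': array([ 1.79956045e-03, -4.32003522e+01, -2.44694138e+01,  7.19071249e-02,
        5.26411249e-02, -5.85136513e-05]), 'tool_pos': array([ 0.18131368, -0.49226901,  0.19692757]), 'tool_rot': array([-3.14024768e+00, -1.53734625e-04,  3.52781115e-01]), 'contact_force': array([ 0.98252408, -0.30581689,  0.29174588]), 'torque': array([ 0.02132912, -0.02940944, -0.02392562]), 'grip_force': 0.0, 'opening': 0.0916191607114875} -0.0188
```

View pics/top0.png

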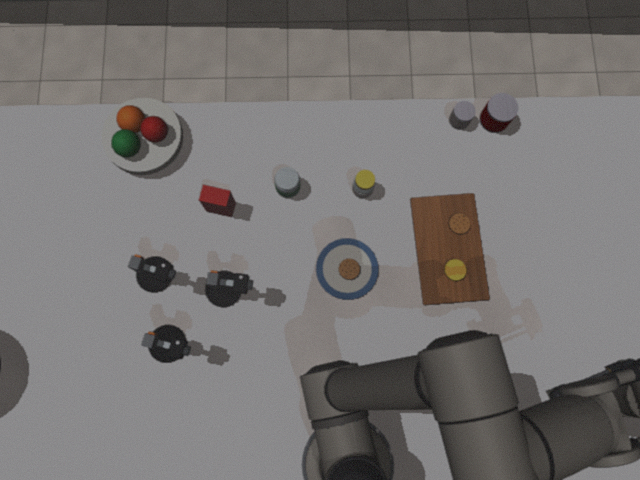

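View pics/side0.png

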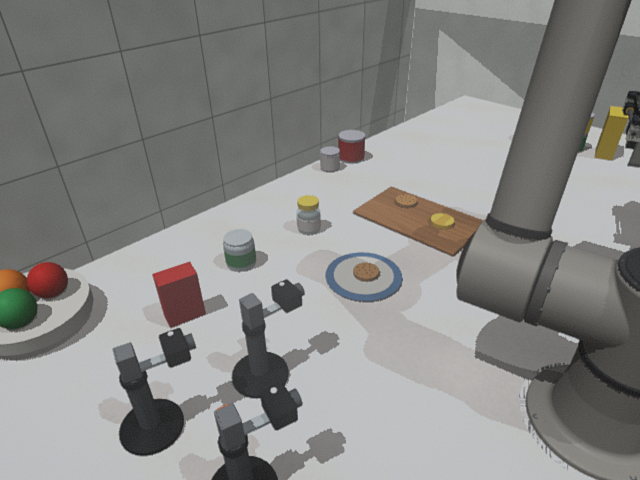

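Top view: the monopod look-alikes have their feet at (155,273), (227,288) and (168,343). Image right is the robot's right, so the target is (227,288). The crispbread candidates are on the plate at (349,269) and on the board at (459,223). The cheese is at (456,270); the jar's yellow lid at (365,180) is a yellow look-alike. Next I'll measure these and check a close crop.

```bash
python3 - <<'E'
from h import *
T=np.load("top0.npz"); S=np.load("side0.npz"); 
P={"top":cloud("top",T["d"]),"side":cloud("side",S["d"])}
H={"top":cv2.cvtColor(T["p"],cv2.COLOR_RGB2HSV),"side":cv2.cvtColor(S["p"],cv2.COLOR_RGB2HSV)}
def blob(n,lo,hi,box,z):
    m=cv2.inRange(H[n],lo,hi); k=np.zeros_like(m);x0,y0,x1,y1=box;k[y0:y1,x0:x1]=m[y0:y1,x0:x1]
    c=max(cv2.findContours(k,0,1)[0],key=cv2.contourArea); (u,v),(a,b),_=cv2.fitEllipse(c) 
    pts=P[n][k>0]; 
    uv=c[:,0,:].astype(float); w=np.array([onz(n,*q,z)[:2] for q in uv]);(cx,cy),r=cv2.minEnclosingCircle(w.astype(np.float32))
    print(n,"ell",round(u,1),round(v,1),round(a,1),round(b,1),"->",onz(n,u,v,z).round(4),"circ",round(cx,4),round(cy,4),"diam",round(2*r,4),"depthmed",np.median(pts,0).round(4))
for n,bx in(("top",{"base":(335,255,362,283),"cheese":(440,255,470,285),"top":(446,210,474,237),"plate":(310,230,385,305)}),("side",{"base":(350,260,384,284),"cheese":(426,210,458,232),"top":(392,192,420,210),"plate":(320,245,410,305)})):
    print("plate");blob(n,(100,80,40),(125,255,255),bx["plate"],.008)
    print("base");blob(n,(5,70,40),(22,255,255),bx["base"],.020)
    print("cheese");blob(n,(22,110,90),(35,255,255),bx["cheese"],.026)
    i=bx["top"];print("topc bd sample",H[n][(i[1]+i[3])//2,(i[0]+i[2])//2],H[n][i[1]+1,i[0]+1])
# monopod head: points of height
for n in P:
    for (nm,x0,x1,y0,y1) in (("all",.2,.6,.1,.6),):
        q=P[n]; m=(q[...,2]>.150)&(q[...,2]<.2)&(q[...,0]>.15)&(q[...,0]<.6)&(q[...,1]>.15)&(q[...,1]<.65)&(np.arange(480)[:,None]>150)
        k,l,st,c=cv2.connectedComponentsWithStats(m.astype(np.uint8))
        for j in range(1,k):
            if st[j,4]>15: w=q[l==j]; print(n,st[j],"min",w.min(0).round(3),"max",w.max(0).round(3))
    o=cv2.inRange(H[n],(3,120,60),(20,255,255)); o[:150]=0
    k,l,st,c=cv2.connectedComponentsWithStats(o)
    for j in range(1,k):
        w=P[n][l==j].mean(0)
        if st[j,4]>1 and w[1]>.15: print("orange",n,st[j],w.round(3))
a=cv2.resize(T["p"][230:320,120:290],None,fx=4,fy=4,interpolation=2)[:, :680]
b=cv2.resize(S["p"][270:400,90:320],None,fx=1.8,fy=1.8)
im=np.zeros((600,690,3),np.uint8); im[:360,:680]=a; im[362:362+234,:414]=b; 
c=cv2.resize(T["p"][185:310,400:500],None,fx=1.9,fy=1.9); im[362:362+237,440:630]=c
cv2.imwrite("pics/crop.png",im[:,:,::-1])
E
```

```text
plate
top ell 347.0 268.7 58.8 60.2 -> [ 0.497  -0.0153  0.008 ] circ 0.4978 -0.0153 diam 0.1649 depthmed [ 0.4916 -0.0184  0.008 ]
base
top ell 348.9 268.6 19.6 20.3 -> [ 0.495  -0.0197  0.02  ] circ 0.495 -0.0197 diam 0.0565 depthmed [ 0.4945 -0.0197  0.0205]
cheese
top ell 454.0 263.1 7.6 16.5 -> [ 0.5039 -0.3008  0.026 ] circ 0.5014 -0.302 diam 0.0463 depthmed [ 0.4979 -0.3024  0.0261]
topc bd sample [ 13 127 116] [ 11 123  91]
plate
side ell 363.5 276.3 46.8 74.4 -> [ 0.4949 -0.0087  0.008 ] circ 0.4987 -0.0123 diam 0.1674 depthmed [0.4781 0.0064 0.0082]
base
side ell 365.6 271.2 17.2 24.5 -> [ 0.4938 -0.0139  0.02  ] circ 0.4927 -0.0149 diam 0.0627 depthmed [ 0.4939 -0.0132  0.0202]
cheese
side ell 442.3 219.7 12.7 22.2 -> [ 0.4864 -0.299   0.026 ] circ 0.4852 -0.296 diam 0.0705 depthmed [ 0.4868 -0.2992  0.0265]
topc bd sample [ 15 109 164] [ 14 104 135]
top [128 254  17  17 201] min [0.475 0.49  0.15 ] max [0.514 0.521 0.186]
top [153 260  23  22 337] min [0.448 0.414 0.15 ] max [0.499 0.464 0.175]
top [206 270  14  17 187] min [0.433 0.305 0.15 ] max [0.472 0.333 0.187]
top 
[... 1158 characters left out ...]
ange side [ 52 286   6   7  13] [0.846 0.506 0.078]
orange side [ 50 289   1   2   2] [0.845 0.512 0.081]
orange side [ 32 292   2   2   2] [0.87  0.538 0.075]
orange side [ 38 293   4   2   4] [0.854 0.53  0.078]
orange side [ 37 295   2   1   2] [0.86  0.533 0.072]
orange side [ 41 295   3   3   5] [0.855 0.527 0.068]
orange side [ 47 295   3   2   4] [0.851 0.518 0.066]
orange side [ 51 294   2   3   4] [0.85  0.513 0.065]
orange side [223 404   5   3   6] [0.326 0.457 0.173]
orange side [218 407   4   2   4] [0.328 0.465 0.173]Traceback (most recent call last):
  File "<stdin>", line 31, in <module>
ValueError: could not broadcast input array from shape (238,190,3) into shape (237,190,3)
```

```bash
cat > m.py <<'E'
from h import *
def foot(n,q,box,zlo,zhi,nm):
    x0,x1,y0,y1=box
    m=(q[...,2]>zlo)&(q[...,2]<zhi)&(q[...,0]>x0)&(q[...,0]<x1)&(q[...,1]>y0)&(q[...,1]<y1)
    w=q[m][:,:2].astype(np.float32); (c,s,a)=cv2.minAreaRect(w); (e,r)=cv2.minEnclosingCircle(w)
    print(nm,n,len(w),"rect",np.round(c,4),np.round(s,4),round(a,1),"circ",np.round(e,4),round(2*r,4),"mean",w.mean(0).round(4),"z",q[m][:,2].mean().round(4))
E
python3 - <<'E'
from m import *
T=np.load("top0.npz"); S=np.load("side0.npz")
for n,D in(("top",T),("side",S)):
    q=cloud(n,D["d"])
    foot(n,q,(.45,.54,-.36,-.24),.0225,.03,"cheese")
    foot(n,q,(.54,.65,-.36,-.24),.021,.03,"topc")
    foot(n,q,(.45,.54,-.08,.04),.016,.03,"base")
    foot(n,q,(.42,.49,.29,.35),.174,.19,"head")
    foot(n,q,(.40,.48,.21,.285),.158,.18,"cam")
a=cv2.resize(T["p"][230:320,120:290],None,fx=4,fy=4,interpolation=2)
b=cv2.resize(S["p"][270:400,90:320],(414,234)); c=cv2.resize(T["p"][185:310,400:500],(190,238))
im=np.zeros((600,690,3),np.uint8); im[:360,:680]=a; im[362:596,:414]=b; im[362:600,440:630]=c
cv2.imwrite("pics/crop.png",im[:,:,::-1])
E
```

```text
cheese top 288 rect [ 0.4785 -0.295 ] [0.056  0.0808] 50.8 circ [ 0.4832 -0.2879] 0.0883 mean [ 0.4878 -0.3016] z 0.0264
topc top 269 rect [ 0.5959 -0.2974] [0.0696 0.1177] 22.2 circ [ 0.5891 -0.297 ] 0.1258 mean [ 0.6139 -0.3224] z 0.025
base top 334 rect [ 0.4915 -0.014 ] [0.0967 0.0802] 80.7 circ [ 0.5008 -0.0135] 0.1118 mean [ 0.495  -0.0198] z 0.0208
head top 123 rect [0.4525 0.3185] [0.0269 0.0357] 82.4 circ [0.4513 0.3176] 0.0389 mean [0.4498 0.3189] z 0.1784
cam top 308 rect [0.4408 0.248 ] [0.0458 0.0466] 83.5 circ [0.4409 0.2515] 0.0552 mean [0.4401 0.251 ] z 0.1658
cheese side 244 rect [ 0.488  -0.2989] [0.0576 0.0551] 81.3 circ [ 0.4857 -0.2994] 0.0622 mean [ 0.4864 -0.2972] z 0.0263
topc side 192 rect [ 0.6137 -0.3197] [0.0553 0.0564] 48.5 circ [ 0.614  -0.3216] 0.0616 mean [ 0.614  -0.3189] z 0.0242
base side 366 rect [ 0.4954 -0.0152] [0.0548 0.0579] 40.9 circ [ 0.4959 -0.0167] 0.0613 mean [ 0.4944 -0.0145] z 0.0201
head side 251 rect [0.4501 0.3214] [0.026  0.0321] 83.8 circ [0.4499 0.3201] 0.0368 mean [0.4485 0.3221] z 0.1782
cam side 527 rect [0.4403 0.2502] [0.0467 0.047 ] 83.3 circ [0.4401 0.2545] 0.0556 mean [0.4374 0.2564] z 0.1657
```

View pics/crop.png

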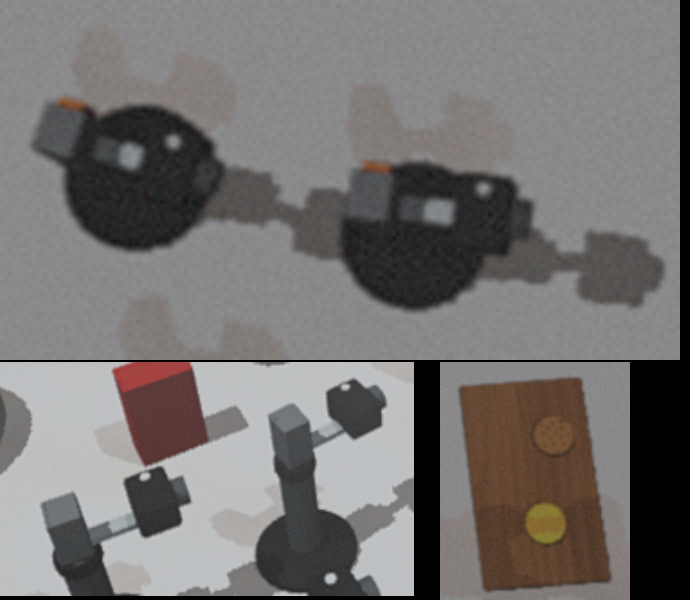

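Crop: the right-hand monopod has its orange button at top-view pixel (214,271), on the +x side, and its camera at (242,283), on the -y side. The cheese and the seeded crispbread are the only discs on the board. Heights and sizes match what was given.

Move over the cheese.

Emit:
send_rows(targets=[{"translation": [4.7, -1, 0], "spin": 4, "jaw": 1}, {"translation": [9.4, -2, 0], "spin": 8, "jaw": 1}, {"translation": [14.1, -3, 0], "spin": 12, "jaw": 1}, {"translation": [18.8, -4, 0], "spin": 16, "jaw": 1}, {"translation": [23.5, -5, 0], "spin": 20.2, "jaw": 1}], force=15)

```text
time: 0.6
tool_pos: [0.3859, -0.3632, 0.1973]
tool_rot: [-3.141, 0.0, -0.003]
contact_force: [0.6, 0.5, -0.6]
opening: 0.0917
grip_force: 0.0
```

Emit:
send_rows(targets=[{"translation": [4, -2.5, 3], "spin": 0, "jaw": 1}, {"translation": [7.5, -4.7, 6], "spin": 0, "jaw": 1}, {"translation": [10.1, -6.4, 9], "spin": 0, "jaw": 1}, {"translation": [10.1, -6.4, 11], "spin": 0, "jaw": 1}, {"translation": [10.1, -6.4, 13], "spin": 0, "jaw": 1}])

```text
time: 1.1
tool_pos: [0.4861, -0.299, 0.0656]
tool_rot: [-3.14, 0.002, 0.003]
contact_force: [-0.6, -0.1, -0.1]
opening: 0.0912
grip_force: 0.0
```

```bash
python3 - <<'E'
from m import *
s=monitor.observe();print(s["tool_pos"],s["tool_rot"],s["qpos"],s["time"])
E
```

```text
[ 0.48607154 -0.29896551  0.06558554] [-3.14036711e+00  1.60463750e-03  2.75885564e-03] [-6.85662865e-01  5.57993424e-01  1.56748541e+00 -8.58015855e-05
  1.01813161e+00  8.82420705e-01] 1.1
```

Emit:
send_rows(targets=[{"translation": [0.1, 0, 2], "spin": 0, "jaw": 1}, {"translation": [0.1, 0, 4], "spin": 0, "jaw": 1}, {"translation": [0.1, 0, 5], "spin": 0, "jaw": 1}, {"translation": [0.1, 0, 5], "spin": 0, "jaw": 1}, {"translation": [0.1, 0, 5], "spin": 0, "jaw": 0.5}], force=12)

```text
time: 1.6
tool_pos: [0.4869, -0.3008, 0.018]
tool_rot: [3.141, -0.0, 0.0]
contact_force: [0.5, 0.3, -0.7]
opening: 0.0877
grip_force: 0.0
```

Emit:
send_rows(targets=[{"translation": [0, 0, 0], "spin": 0, "jaw": 0.3}, {"translation": [0, 0, 0], "spin": 0, "jaw": 0.3}, {"translation": [0, 0, 0], "spin": 0, "jaw": 0.3}, {"translation": [0, 0, 0], "spin": 0, "jaw": 0.3}, {"translation": [0, 0, 0], "spin": 0, "jaw": 0.3}])

```text
time: 2.1
tool_pos: [0.4867, -0.3006, 0.0177]
tool_rot: [3.141, -0.0, 0.0]
contact_force: [-0.2, -0.4, 0.1]
opening: 0.0486
grip_force: 0.0
```

```bash
python3 - <<'E'
from m import *
s=monitor.observe();print(s["opening"],s["grip_force"],s["tool_pos"])
p,d=read_camera("top"); p2,d2=read_camera("side")
q=cloud("side",d2)
a=cv2.resize(p[190:310,390:510],(400,400)); b=cv2.resize(p2[160:270,360:490],(390,330))
im=np.zeros((400,800,3),np.uint8); im[:,:400]=a; im[:330,405:795]=b
cv2.imwrite("pics/g1.png",im[:,:,::-1])
E
```

```text
0.0485700041134126 0.0 [ 0.48672486 -0.30061995  0.01773983]
```

View pics/g1.png

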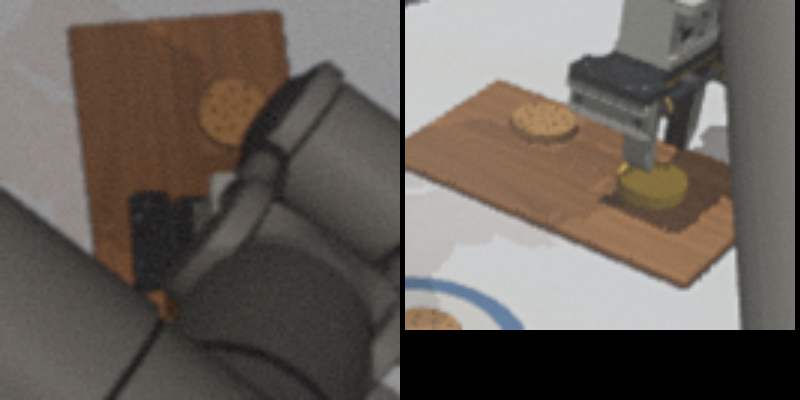

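The side view (crop about (650,185)) shows the cheese nearer the robot than the fingers, so it may have slipped towards -x. Measuring it again.

```bash
python3 - <<'E'
from m import *
p,d=read_camera("side")
s=monitor.observe();print(s["opening"],s["grip_force"],s["tool_pos"],s["time"])
q=cloud("side",d); h=cv2.cvtColor(p,cv2.COLOR_RGB2HSV)
m=cv2.inRange(h,(22,110,40),(35,255,255)); m=(m>0)&(q[...,2]>.02)&(q[...,2]<.04)&(q[...,0]>.4)&(q[...,0]<.6)&(q[...,1]<-.2)&(q[...,1]>-.4)
w=q[m]; print(len(w),w.mean(0),w.min(0),w.max(0)); print(np.round(np.median(w[:,2]),4))
E
```

```text
0.03617626459682001 0.0 [ 0.48667458 -0.30055767  0.01755029] 2.25
29 [ 0.48455387 -0.29978997  0.02629903] [ 0.46195422 -0.32790832  0.02070638] [ 0.51523908 -0.27755407  0.02859863]
0.0266
```

Emit:
send_rows(targets=[{"translation": [0, 0, 0], "spin": 0, "jaw": 1}, {"translation": [0, 0, 0], "spin": 0, "jaw": 1}, {"translation": [0, 0, -3], "spin": 0, "jaw": 1}, {"translation": [0, 0, -7], "spin": 0, "jaw": 1}, {"translation": [0, 0, -11], "spin": 0, "jaw": 1}])

```text
time: 2.75
tool_pos: [0.4863, -0.3002, 0.1284]
tool_rot: [-3.141, 0.001, 0.0]
contact_force: [0.9, -0.6, 0.0]
opening: 0.0718
grip_force: 0.0
```

```bash
python3 - <<'E'
from m import *
p,d=read_camera("side"); t,e=read_camera("top")
s=monitor.observe();print(s["opening"],s["grip_force"],s["tool_pos"],s["time"])
q=cloud("side",d); foot("side",q,(.38,.56,-.4,-.2),.0225,.032,"cheese")
foot("side",q,(.56,.68,-.4,-.24),.0205,.032,"top")
b=cv2.resize(p[150:270,350:510],(800,600)); cv2.imwrite("pics/g2.png",b[:,:,::-1])
E
```

```text
0.07992687998146554 0.0 [ 0.48943642 -0.30270863  0.13341779] 2.85
cheese side 244 rect [ 0.4874 -0.2988] [0.0544 0.0559] 51.0 circ [ 0.4885 -0.3011] 0.0618 mean [ 0.4863 -0.2973] z 0.0264
top side 196 rect [ 0.6154 -0.3205] [0.0562 0.0555] 7.5 circ [ 0.6153 -0.3196] 0.059 mean [ 0.6137 -0.3187] z 0.0242
```

View pics/g2.png

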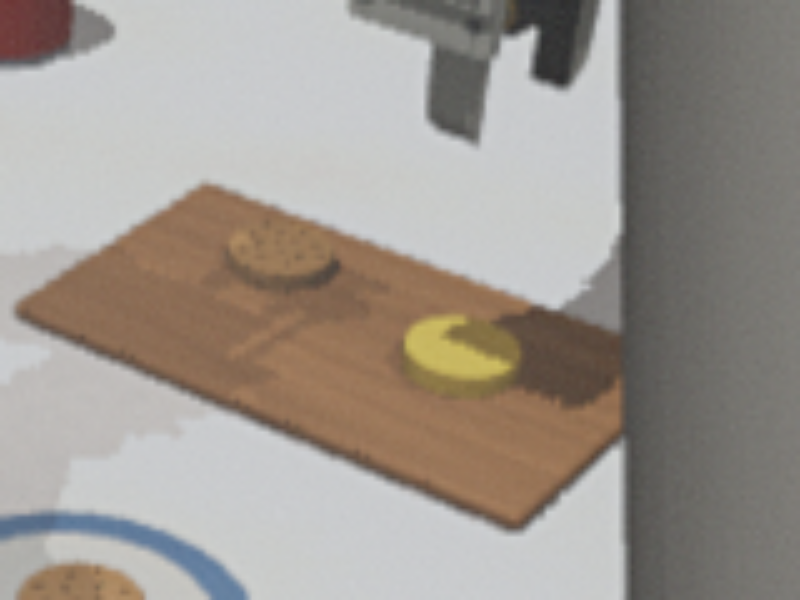

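The cheese lies unmoved (crop (460,350)), so the fingers closed above or beside it. I'll compare the fingertip in the depth image with the reported TCP.

```bash
python3 - <<'E'
from m import *
for n in("side","top"):
    p,d=read_camera(n); q=cloud(n,d)
    if n=="side":
        for (u0,u1,v0,v1,nm) in((432,450,150,182,"near finger"),(452,475,150,172,"far finger")):
            w=q[v0:v1,u0:u1].reshape(-1,3); w=w[(w[:,0]<.60)&(w[:,2]>.08)&(w[:,2]<.25)]
            print(nm,len(w),"min",w.min(0).round(3),"med",np.median(w,0).round(3),"max",w.max(0).round(3))
    else:
        w=q.reshape(-1,3); w=w[(abs(w[:,0]-.487)<.1)&(abs(w[:,1]+.3)<.15)&(w[:,2]>.05)&(w[:,2]<.26)]; print("top",len(w),w.min(0).round(3),w.max(0).round(3))
s=monitor.observe();print([(k,np.round(v,4)) for k,v in s.items()])
E
```

```text
near finger 346 min [ 0.45  -0.262  0.163] med [ 0.479 -0.243  0.206] max [ 0.502 -0.211  0.25 ]
far finger 183 min [ 0.451 -0.358  0.162] med [ 0.482 -0.343  0.185] max [ 0.5   -0.231  0.245]
top 150 [ 0.449 -0.389  0.229] [ 0.523 -0.208  0.26 ]
[('time', np.float64(2.95)), ('qpos', array([-6.8720e-01,  4.8770e-01,  1.4946e+00, -1.0000e-04,  1.1572e+00,
        8.8340e-01])), ('qvel', array([ 0.0005,  0.0354,  0.04  , -0.0007, -0.0035,  0.    ])), ('joint_efforts', array([ 2.56000e-02, -5.13730e+01, -2.45729e+01,  8.05000e-02,
       -4.00000e-02,  1.80000e-03])), ('tool_pos', array([ 0.487 , -0.3008,  0.1284])), ('tool_rot', array([ 3.1402e+00, -1.7000e-03,  3.0000e-04])), ('contact_force', array([-0.2415,  0.1301, -0.8518])), ('torque', array([ 0.0004,  0.0295, -0.0096])), ('grip_force', np.float64(0.0)), ('opening', np.float64(0.0879))]
```

```bash
python3 - <<'E'
from m import *
p,d=read_camera("side"); q=cloud("side",d)
s=monitor.observe();print(s["tool_pos"],s["opening"])
m=(q[...,0]>.43)&(q[...,0]<.54)&(q[...,1]>-.39)&(q[...,1]<-.2)&(q[...,2]>.06)&(q[...,2]<.20)
k,l,st,c=cv2.connectedComponentsWithStats(m.astype(np.uint8))
for j in range(1,k):
    if st[j,4]<20: continue
    w=q[l==j]; b=w[(w[:,2]<.195)&(w[:,2]>.166)]
    print(st[j],"z min/1%",w[:,2].min().round(4),np.percentile(w[:,2],3).round(4))
    for z0 in np.arange(.16,.2,.008):
        t=w[(w[:,2]>=z0)&(w[:,2]<z0+.008)]
        if len(t):print(" z",z0.round(3),len(t),"x",np.percentile(t[:,0],[3,50,97]).round(3),"y",np.percentile(t[:,1],[3,50,97]).round(3))
E
```

```text
[ 0.4863143  -0.30025078  0.12708747] 0.09005029505471225
[457 149  15  18 183] z min/1% 0.1581 0.1601
 z 0.16 31 x [0.475 0.485 0.496] y [-0.352 -0.345 -0.341]
 z 0.168 35 x [0.475 0.481 0.498] y [-0.358 -0.345 -0.342]
 z 0.176 38 x [0.475 0.483 0.496] y [-0.358 -0.346 -0.342]
 z 0.184 38 x [0.476 0.481 0.496] y [-0.361 -0.346 -0.341]
 z 0.192 36 x [0.475 0.483 0.494] y [-0.36  -0.345 -0.342]
[433 163  13  17 167] z min/1% 0.1575 0.1614
 z 0.16 15 x [0.475 0.479 0.496] y [-0.253 -0.249 -0.243]
 z 0.168 28 x [0.475 0.482 0.495] y [-0.251 -0.241 -0.238]
 z 0.176 37 x [0.476 0.482 0.497] y [-0.252 -0.24  -0.237]
 z 0.184 42 x [0.475 0.483 0.496] y [-0.251 -0.239 -0.236]
 z 0.192 41 x [0.476 0.482 0.497] y [-0.252 -0.239 -0.235]
```

```bash
python3 - <<'E'
from m import *
p,d=read_camera("side"); q=cloud("side",d)
w=q.reshape(-1,3); w=w[(w[:,0]>.40)&(w[:,0]<.56)&(w[:,1]>-.42)&(w[:,1]<-.18)&(w[:,2]>.14)&(w[:,2]<.30)]
for z0 in np.arange(.15,.29,.006):
    t=w[(w[:,2]>=z0)&(w[:,2]<z0+.006)]
    if len(t)>3: print(z0.round(3),len(t),"x",np.percentile(t[:,0],[2,98]).round(3),"y",np.percentile(t[:,1],[2,98]).round(3))
E
```

```text
0.156 27 x [0.476 0.497] y [-0.348 -0.247]
0.162 40 x [0.475 0.495] y [-0.356 -0.241]
0.168 48 x [0.475 0.495] y [-0.36  -0.237]
0.174 51 x [0.474 0.495] y [-0.357 -0.235]
0.18 59 x [0.474 0.495] y [-0.359 -0.236]
0.186 55 x [0.475 0.497] y [-0.356 -0.234]
0.192 58 x [0.475 0.497] y [-0.362 -0.234]
0.198 57 x [0.474 0.495] y [-0.362 -0.234]
0.204 43 x [0.475 0.498] y [-0.361 -0.233]
0.21 23 x [0.475 0.498] y [-0.36  -0.234]
0.216 14 x [0.474 0.511] y [-0.351 -0.25 ]
0.222 84 x [0.451 0.52 ] y [-0.349 -0.211]
0.228 111 x [0.449 0.52 ] y [-0.349 -0.211]
0.234 155 x [0.45 0.52] y [-0.347 -0.21 ]
0.24 95 x [0.449 0.521] y [-0.348 -0.21 ]
0.246 115 x [0.449 0.519] y [-0.296 -0.206]
0.252 100 x [0.449 0.519] y [-0.316 -0.203]
0.258 155 x [0.45  0.517] y [-0.321 -0.203]
0.264 357 x [0.452 0.519] y [-0.311 -0.204]
0.27 115 x [0.461 0.508] y [-0.314 -0.247]
0.276 93 x [0.463 0.506] y [-0.312 -0.247]
0.282 92 x [0.463 0.507] y [-0.312 -0.247]
0.288 87 x [0.464 0.508] y [-0.313 -0.248]
```

The gripper really sits about 29 mm higher than reported: tip at 0.157 against 0.128, with finger length and x/y agreeing with what was given. I'll correct z by +29 mm.

Emit:
send_rows(targets=[{"translation": [0, 0, 4], "spin": 0, "jaw": 1}, {"translation": [0, 0, 8], "spin": 0, "jaw": 1}, {"translation": [0, 0, 11], "spin": 0, "jaw": 1}, {"translation": [0, 0, 12.5], "spin": 0, "jaw": 1}, {"translation": [0, 0, 13], "spin": 0, "jaw": 1}])

```text
time: 3.55
tool_pos: [0.4846, -0.2989, -0.006]
tool_rot: [-3.137, 0.005, 0.0]
contact_force: [0.5, 0.3, -0.8]
opening: 0.0917
grip_force: 0.0
```

Emit:
send_rows(targets=[{"translation": [0, 0, 0.5], "spin": 0, "jaw": 1}, {"translation": [0, 0, 0.9], "spin": 0, "jaw": 1}, {"translation": [0, 0, 0.9], "spin": 0, "jaw": 0.3}, {"translation": [0, 0, 0.9], "spin": 0, "jaw": 0.3}, {"translation": [0, 0, 0.9], "spin": 0, "jaw": 0.3}])

```text
time: 4.05
tool_pos: [0.487, -0.3008, -0.0108]
tool_rot: [3.141, -0.001, 0.0]
contact_force: [-0.7, 0.7, 0.8]
opening: 0.0726
grip_force: 0.0
```

Emit:
send_rows(targets=[{"translation": [0, 0, 0], "spin": 0, "jaw": 0.3}, {"translation": [0, 0, 0], "spin": 0, "jaw": 0.3}, {"translation": [0, 0, 0], "spin": 0, "jaw": 0.3}, {"translation": [0, 0, 0], "spin": 0, "jaw": 0.3}, {"translation": [0, 0, 0], "spin": 0, "jaw": 0.3}])

```text
time: 4.55
tool_pos: [0.4868, -0.3007, -0.0111]
tool_rot: [3.141, -0.0, 0.0]
contact_force: [-0.7, 0.7, 3.2]
opening: 0.0575
grip_force: 12.0
```

Emit:
send_rows(targets=[{"translation": [0, 0, -2], "spin": 0, "jaw": 0.3}, {"translation": [0, 0, -5], "spin": 0, "jaw": 0.3}, {"translation": [0, -3, -7], "spin": 0, "jaw": 0.3}, {"translation": [0.2, -7, -7], "spin": 0, "jaw": 0.3}, {"translation": [0.4, -11, -7], "spin": 0, "jaw": 0.3}])

```text
time: 5.05
tool_pos: [0.4907, -0.1898, 0.059]
tool_rot: [3.141, -0.001, -0.001]
contact_force: [0.7, 0.3, 0.2]
opening: 0.0573
grip_force: 12.0
```

Emit:
send_rows(targets=[{"translation": [0, -4, 0], "spin": 0, "jaw": 0.3}, {"translation": [0.1, -8, 0], "spin": 0, "jaw": 0.3}, {"translation": [0.2, -12, 0], "spin": 0, "jaw": 0.3}, {"translation": [0.3, -16, 0], "spin": 0, "jaw": 0.3}, {"translation": [0.4, -17.3, 0], "spin": 0, "jaw": 0.3}])

```text
time: 5.55
tool_pos: [0.4938, -0.0143, 0.0583]
tool_rot: [-3.141, 0.001, 0.003]
contact_force: [-0.0, -0.7, -0.3]
opening: 0.0573
grip_force: 12.0
```

Emit:
send_rows(targets=[{"translation": [0, 0, 0], "spin": 0, "jaw": 0.3}, {"translation": [0, 0, 2], "spin": 0, "jaw": 0.3}, {"translation": [0, 0, 4], "spin": 0, "jaw": 0.3}, {"translation": [0, 0, 4], "spin": 0, "jaw": 0.3}, {"translation": [0, 0, 4], "spin": 0, "jaw": 0.3}])

```text
time: 6.05
tool_pos: [0.4946, -0.0187, 0.0185]
tool_rot: [3.141, 0.001, -0.001]
contact_force: [0.8, -0.3, -0.1]
opening: 0.0571
grip_force: 12.0
```

```bash
python3 - <<'E'
from m import *
p,d=read_camera("side"); q=cloud("side",d); h=cv2.cvtColor(p,cv2.COLOR_RGB2HSV)
for i in range(1): s=monitor.observe();print(s["tool_pos"],s["tool_rot"],s["opening"],s["grip_force"])
for nm,lo,hi in(("cheese",(22,100,40),(36,255,255)),("base",(4,70,40),(20,255,255))):
    m=(cv2.inRange(h,lo,hi)>0)&(abs(q[...,0]-.495)<.07)&(abs(q[...,1]+.0175)<.07)
    w=q[m]; print(nm,len(w),w.mean(0).round(4),np.percentile(w,2,0).round(4),np.percentile(w,98,0).round(4))
cv2.imwrite("pics/p1.png",cv2.resize(p[200:320,290:450],(800,600))[:,:,::-1])
E
```

```text
[ 0.49513347 -0.01859465  0.01905066] [ 3.14121275e+00 -7.46689184e-04 -9.45499507e-04] 0.05745648587098168 11.999910771846771
cheese 19 [ 0.483  -0.0212  0.0557] [ 0.4679 -0.0352  0.0476] [0.5008 0.0015 0.0588]
base 255 [ 0.4822 -0.0144  0.0435] [ 0.4597 -0.047   0.0153] [0.5113 0.0312 0.1389]
```

View pics/p1.png

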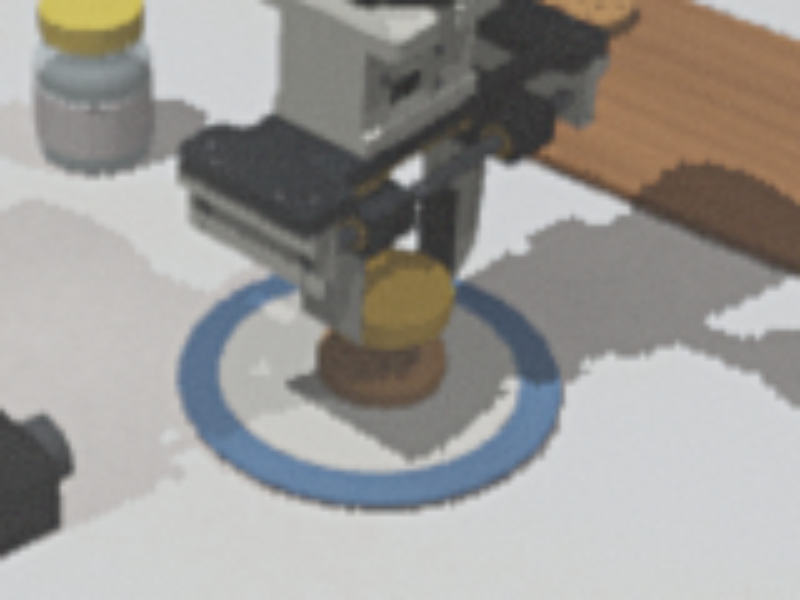

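The cheese (crop (405,295)) is held over the base crispbread (380,370), perhaps slightly pitched. I'll lower it slowly and let contact flatten it.

Emit:
send_rows(targets=[{"translation": [0, 0, 0.6], "spin": 0, "jaw": 0.3}, {"translation": [0, 0, 1.1], "spin": 0, "jaw": 0.3}, {"translation": [0, 0, 1.5], "spin": 0, "jaw": 0.3}, {"translation": [0, 0, 1.8], "spin": 0, "jaw": 0.3}, {"translation": [0, 0, 2.0], "spin": 0, "jaw": 0.3}], force=5)

```text
time: 6.6
tool_pos: [0.4945, -0.0175, -0.0018]
tool_rot: [3.142, 0.0, 0.0]
contact_force: [0.1, 0.7, 0.1]
opening: 0.0578
grip_force: 5.0
```

Emit:
send_rows(targets=[{"translation": [0, 0, 0.1], "spin": 0, "jaw": 0.3}, {"translation": [0, 0, 0.2], "spin": 0, "jaw": 0.3}, {"translation": [0, 0, 0.2], "spin": 0, "jaw": 0.3}, {"translation": [0, 0, 0.2], "spin": 0, "jaw": 0.3}, {"translation": [0, 0, 0.2], "spin": 0, "jaw": 0.3}])

```text
time: 7.1
tool_pos: [0.4947, -0.0175, -0.0033]
tool_rot: [3.142, -0.0, 0.0]
contact_force: [-0.6, 0.9, 3.1]
opening: 0.0579
grip_force: 5.0
```

Contact is 3 N. Release and lift.

Emit:
send_rows(targets=[{"translation": [0, 0, 0], "spin": 0, "jaw": 1}, {"translation": [0, 0, 0], "spin": 0, "jaw": 1}, {"translation": [0, 0, 0], "spin": 0, "jaw": 1}, {"translation": [0, 0, 0], "spin": 0, "jaw": 1}, {"translation": [0, 0, -1.5], "spin": 0, "jaw": 1}])

```text
time: 7.6
tool_pos: [0.4932, -0.0173, 0.0102]
tool_rot: [-3.141, 0.004, 0.0]
contact_force: [0.4, -0.3, -0.6]
opening: 0.0905
grip_force: 0.0
```

Emit:
send_rows(targets=[{"translation": [0, 0, -4], "spin": 0, "jaw": 1}, {"translation": [0, 1, -8], "spin": 0, "jaw": 1}, {"translation": [0, 5, -9], "spin": 0, "jaw": 1}, {"translation": [0, 9, -9], "spin": 0, "jaw": 1}, {"translation": [0, 13, -9], "spin": 0, "jaw": 1}])

```text
time: 8.1
tool_pos: [0.4949, -0.1489, 0.1024]
tool_rot: [3.141, -0.002, 0.001]
contact_force: [0.6, -0.1, -0.2]
opening: 0.0917
grip_force: 0.0
```

```bash
cat > st.py <<'E'
from m import *
s=monitor.observe();print(s["tool_pos"],s["tool_rot"],s["opening"],s["grip_force"],s["time"])
for n in ("side","top"):
    p,d=read_camera(n); q=cloud(n,d); h=cv2.cvtColor(p,cv2.COLOR_RGB2HSV)
    near=(abs(q[...,0]-.495)<.06)&(abs(q[...,1]+.0175)<.06)
    for nm,lo,hi in(("yellow",(22,90,40),(36,255,255)),("brown",(4,60,40),(21,255,255))):
        w=q[(cv2.inRange(h,lo,hi)>0)&near]
        if len(w)<5: continue
        t=w[w[:,2]>w[:,2].max()-.006]
        print(n,nm,len(w),"topface",t.mean(0).round(4),"min",np.percentile(w,2,0).round(4),"max",np.percentile(w,98,0).round(4))
        if len(t)>30: print("   plane",np.linalg.lstsq(np.c_[t[:,:2],np.ones(len(t))],t[:,2],rcond=None)[0].round(3))
E
python3 st.py
```

```text
[ 0.4948557  -0.14888428  0.10235249] [ 3.14077958e+00 -1.62464904e-03  1.13401181e-03] 0.09172279073353141 0.0 8.1
side yellow 335 topface [ 0.4949 -0.0157  0.0347] min [ 0.4706 -0.0415  0.0321] max [0.5208 0.0093 0.0368]
   plane [0.001 0.005 0.034]
side brown 171 topface [ 0.4693 -0.068   0.2008] min [ 0.4666 -0.0335  0.0141] max [0.5071 0.0122 0.0338]
top yellow 358 topface [ 0.4925 -0.0165  0.0406] min [ 0.4693 -0.0453  0.0264] max [0.5206 0.0053 0.04  ]
top brown 9 topface [0.4747 0.0014 0.0324] min [ 0.4691 -0.0499  0.0097] max [0.522  0.0044 0.0325]
```

Cheese is flat and centred (top z 0.0345, offset about 1 mm). Now the second crispbread.

Emit:
send_rows(targets=[{"translation": [2.5, 3.6, 0], "spin": 0, "jaw": 1}, {"translation": [5, 7.2, 0], "spin": 0, "jaw": 1}, {"translation": [7.5, 10.8, 0], "spin": 0, "jaw": 1}, {"translation": [10, 14.5, 2], "spin": 0, "jaw": 1}, {"translation": [11.9, 17.3, 4], "spin": 0, "jaw": 1}], force=10)

```text
time: 8.7
tool_pos: [0.6153, -0.322, 0.0613]
tool_rot: [3.141, -0.002, -0.0]
contact_force: [-0.3, 0.1, 1.0]
opening: 0.0918
grip_force: 0.0
```

Emit:
send_rows(targets=[{"translation": [0, 0, 2], "spin": 0, "jaw": 1}, {"translation": [0, 0, 4.5], "spin": 0, "jaw": 1}, {"translation": [0, 0, 6], "spin": 0, "jaw": 1}, {"translation": [0, 0, 7], "spin": 0, "jaw": 1}, {"translation": [0, 0, 7], "spin": 0, "jaw": 1}])

```text
time: 9.2
tool_pos: [0.6131, -0.3195, -0.0098]
tool_rot: [-3.14, 0.002, 0.001]
contact_force: [0.2, -0.8, -0.1]
opening: 0.0915
grip_force: 0.0
```

Emit:
send_rows(targets=[{"translation": [0, 0, 0.3], "spin": 0, "jaw": 1}, {"translation": [0, 0, 0.5], "spin": 0, "jaw": 1}, {"translation": [0, 0, 0.5], "spin": 0, "jaw": 0.6}, {"translation": [0, 0, 0.5], "spin": 0, "jaw": 0.3}, {"translation": [0, 0, 0.5], "spin": 0, "jaw": 0.3}])

```text
time: 9.7
tool_pos: [0.6138, -0.3207, -0.013]
tool_rot: [3.141, -0.001, 0.0]
contact_force: [0.4, 0.2, -0.3]
opening: 0.0723
grip_force: 0.0
```

Emit:
send_rows(targets=[{"translation": [0, 0, 0], "spin": 0, "jaw": 0.3}, {"translation": [0, 0, 0], "spin": 0, "jaw": 0.3}, {"translation": [0, 0, 0], "spin": 0, "jaw": 0.3}, {"translation": [0, 0, 0], "spin": 0, "jaw": 0.3}, {"translation": [0, 0, 0], "spin": 0, "jaw": 0.3}])

```text
time: 10.2
tool_pos: [0.6137, -0.3206, -0.0133]
tool_rot: [3.141, -0.0, 0.0]
contact_force: [0.1, -0.9, 0.4]
opening: 0.0576
grip_force: 10.0
```

Emit:
send_rows(targets=[{"translation": [0, 0, -2], "spin": 0, "jaw": 0.3}, {"translation": [0, 0, -5], "spin": 0, "jaw": 0.3}, {"translation": [-1, -2.5, -8], "spin": 0, "jaw": 0.3}, {"translation": [-2.4, -6, -8], "spin": 0, "jaw": 0.3}, {"translation": [-3.8, -9.6, -8], "spin": 0, "jaw": 0.3}])

```text
time: 10.7
tool_pos: [0.5756, -0.2241, 0.0676]
tool_rot: [3.14, -0.002, -0.001]
contact_force: [-0.3, 0.2, -0.6]
opening: 0.0572
grip_force: 10.0
```

Emit:
send_rows(targets=[{"translation": [-1.6, -4.2, 0], "spin": 0, "jaw": 0.3}, {"translation": [-3.2, -8.4, 0], "spin": 0, "jaw": 0.3}, {"translation": [-4.8, -12.6, 0], "spin": 0, "jaw": 0.3}, {"translation": [-6.4, -16.8, 0], "spin": 0, "jaw": 0.3}, {"translation": [-7.7, -19.7, 0], "spin": 0, "jaw": 0.3}])

```text
time: 11.2
tool_pos: [0.4972, -0.0251, 0.0666]
tool_rot: [-3.141, 0.001, 0.001]
contact_force: [0.5, -0.0, -0.1]
opening: 0.0573
grip_force: 10.0
```

Emit:
send_rows(targets=[{"translation": [-0.4, -1, 0], "spin": 0, "jaw": 0.3}, {"translation": [-0.4, -1, 1], "spin": 0, "jaw": 0.3}, {"translation": [-0.4, -1, 2.5], "spin": 0, "jaw": 0.3}, {"translation": [-0.4, -1, 3.5], "spin": 0, "jaw": 0.3}, {"translation": [-0.4, -1, 3.5], "spin": 0, "jaw": 0.3}])

```text
time: 11.7
tool_pos: [0.494, -0.0186, 0.0297]
tool_rot: [-3.141, 0.003, -0.001]
contact_force: [-0.4, -0.2, -0.2]
opening: 0.0576
grip_force: 10.0
```

Emit:
send_rows(targets=[{"translation": [0, 0, 0], "spin": 0, "jaw": 0.3}, {"translation": [0, 0, 0], "spin": 0, "jaw": 0.3}, {"translation": [0, 0, 0], "spin": 0, "jaw": 0.3}, {"translation": [0, 0, 0], "spin": 0, "jaw": 0.3}, {"translation": [0, 0, 0], "spin": 0, "jaw": 0.3}])

```text
time: 12.2
tool_pos: [0.4948, -0.0176, 0.0318]
tool_rot: [3.141, -0.001, 0.0]
contact_force: [-0.1, -0.2, 0.6]
opening: 0.0573
grip_force: 10.0
```

Right over it. Descend 2.3 cm to contact, with a softer grip so it levels.

Emit:
send_rows(targets=[{"translation": [0, 0, 0.6], "spin": 0, "jaw": 0.3}, {"translation": [0, 0, 1.2], "spin": 0, "jaw": 0.3}, {"translation": [0, 0, 1.7], "spin": 0, "jaw": 0.3}, {"translation": [0, 0, 2.0], "spin": 0, "jaw": 0.3}, {"translation": [0, 0, 2.2], "spin": 0, "jaw": 0.3}], force=5)

```text
time: 12.7
tool_pos: [0.4943, -0.0175, 0.009]
tool_rot: [-3.142, 0.001, 0.0]
contact_force: [-0.7, -0.5, -0.1]
opening: 0.0577
grip_force: 5.0
```

Emit:
send_rows(targets=[{"translation": [0, 0, 0.1], "spin": 0, "jaw": 0.3}, {"translation": [0, 0, 0.15], "spin": 0, "jaw": 0.3}, {"translation": [0, 0, 0.15], "spin": 0, "jaw": 0.3}, {"translation": [0, 0, 0.15], "spin": 0, "jaw": 0.3}, {"translation": [0, 0, 0.15], "spin": 0, "jaw": 0.3}])

```text
time: 13.2
tool_pos: [0.4945, -0.0175, 0.0083]
tool_rot: [3.141, -0.0, 0.0]
contact_force: [-3.2, -0.5, 6.2]
opening: 0.0577
grip_force: 5.0
```

Emit:
send_rows(targets=[{"translation": [0, 0, 0], "spin": 0, "jaw": 1}, {"translation": [0, 0, 0], "spin": 0, "jaw": 1}, {"translation": [0, 0, 0], "spin": 0, "jaw": 1}, {"translation": [0, 0, 0], "spin": 0, "jaw": 1}, {"translation": [0, 0, -1.5], "spin": 0, "jaw": 1}])

```text
time: 13.7
tool_pos: [0.4932, -0.0173, 0.0217]
tool_rot: [-3.141, 0.004, 0.0]
contact_force: [0.8, -0.5, -1.0]
opening: 0.0904
grip_force: 0.0
```

Emit:
send_rows(targets=[{"translation": [0, 0, -4], "spin": 0, "jaw": 1}, {"translation": [0, 0, -8], "spin": 0, "jaw": 1}, {"translation": [0, 0, -12], "spin": 0, "jaw": 1}, {"translation": [0, 0, -16], "spin": 0, "jaw": 1}, {"translation": [0, 0, -20], "spin": 0, "jaw": 1}])

```text
time: 14.2
tool_pos: [0.4943, -0.0175, 0.2247]
tool_rot: [3.141, -0.0, 0.0]
contact_force: [1.1, 1.0, -0.8]
opening: 0.0919
grip_force: 0.0
```

```bash
python3 st.py
```

```text
[ 0.49427736 -0.01745671  0.22468818] [ 3.14147800e+00 -1.80836304e-04  2.56274420e-04] 0.09188562128704213 0.0 14.2
side yellow 25 topface [4.778e-01 4.000e-04 3.450e-02] min [ 0.4686 -0.016   0.0266] max [0.4934 0.0101 0.0374]
side brown 616 topface [0.4722 0.0092 0.3498] min [ 0.4677 -0.0424  0.0151] max [0.5179 0.0126 0.349 ]
top yellow 6 topface [ 0.5345 -0.0066  0.5959] min [ 0.5333 -0.0118  0.5941] max [ 5.361e-01 -3.000e-04  5.979e-01]
top brown 386 topface [ 0.5293 -0.0142  0.6041] min [ 0.4702 -0.0478  0.0113] max [0.5218 0.0079 0.3433]
```

Emit:
send_rows(targets=[{"translation": [-0.6, -4.8, 0], "spin": -8.3, "jaw": 1}, {"translation": [-1.2, -9.6, 0], "spin": -16.6, "jaw": 1}, {"translation": [-1.8, -14.4, 0], "spin": -24.9, "jaw": 1}, {"translation": [-2.4, -19.2, 0], "spin": -33.2, "jaw": 1}, {"translation": [-3, -24, 0], "spin": -41.5, "jaw": 1}])

```text
time: 14.8
tool_pos: [0.4637, 0.2241, 0.2221]
tool_rot: [-3.141, 0.001, 0.73]
contact_force: [0.9, 0.4, -0.4]
opening: 0.0917
grip_force: 0.0
```

Emit:
send_rows(targets=[{"translation": [1.1, -1.6, 0], "spin": -8.3, "jaw": 1}, {"translation": [2.2, -3.2, 0], "spin": -16.6, "jaw": 1}, {"translation": [3.3, -4.8, 0], "spin": -24.9, "jaw": 1}, {"translation": [4.3, -6.4, 0], "spin": -33.2, "jaw": 1}, {"translation": [5.3, -8.1, 0], "spin": -41.5, "jaw": 1}])

```text
time: 15.3
tool_pos: [0.45, 0.3189, 0.2218]
tool_rot: [-3.14, 0.001, 1.455]
contact_force: [-0.7, 0.2, -0.1]
opening: 0.0917
grip_force: 0.0
```

Emit:
send_rows(targets=[{"translation": [0, 0, 0], "spin": 0, "jaw": 1}, {"translation": [0, 0, 0], "spin": 0, "jaw": 1}, {"translation": [0, 0, 0], "spin": 0, "jaw": 1}, {"translation": [0, 0, 0], "spin": 0, "jaw": 1}, {"translation": [0, 0, 0], "spin": 0, "jaw": 1}])

```text
time: 15.8
tool_pos: [0.4508, 0.3176, 0.223]
tool_rot: [3.141, 0.0, 1.447]
contact_force: [0.5, -0.2, -1.1]
opening: 0.0915
grip_force: 0.0
```

```bash
python3 - <<'E'
from m import *
s=monitor.observe();print(s["tool_pos"],s["tool_rot"],s["opening"],s["time"])
t,e=read_camera("top"); Q=cloud("top",e); foot("top",Q,(.43,.56,-.08,.04),.042,.05,"stack")
p,d=read_camera("side"); q=cloud("side",d); foot("side",q,(.43,.56,-.08,.04),.042,.05,"stack")
# fingers: slices in head-yaw frame about head
y=np.radians(-7); ex=np.array([np.cos(y),np.sin(y)]); ey=np.array([-np.sin(y),np.cos(y)])
w=q.reshape(-1,3); r=w[:,:2]-[.4495,.3205]; a=r@ex; b=r@ey
k=(abs(a)<.12)&(abs(b)<.045)&(w[:,2]>.15)&(w[:,2]<.33)
for z0 in np.arange(.15,.33,.008):
    m=k&(w[:,2]>=z0)&(w[:,2]<z0+.008)
    if m.sum()>4: print(z0.round(3),m.sum(),"a",np.percentile(a[m],[2,50,98]).round(3),"b",np.percentile(b[m],[2,50,98]).round(3), "neg side a max",(a[m&(a<0)].max().round(3) if (m&(a<0)).any() else None),"pos min",(a[m&(a>0)].min().round(3) if (m&(a>0)).any() else None))
im=np.zeros((480,800,3),np.uint8); im[:,:480]=cv2.resize(p[180:400,190:410],(480,480)); im[:320,480:]=cv2.resize(p[230:310,325:405],(320,320))
cv2.imwrite("pics/h1.png",im[:,:,::-1])
E
```

```text
[0.45078493 0.31764056 0.22299597] [3.14146846e+00 1.21094663e-04 1.44711809e+00] 0.09150766105715767 15.8
stack top 292 rect [ 0.4955 -0.0187] [0.0555 0.0543] 17.9 circ [ 0.4957 -0.018 ] 0.0586 mean [ 0.4957 -0.0184] z 0.0462
stack side 369 rect [ 0.4957 -0.0172] [0.0557 0.0582] 15.0 circ [ 0.4969 -0.0163] 0.0602 mean [ 0.4946 -0.0146] z 0.0464
0.15 83 a [-0.015 -0.013  0.013] b [-0.01   0.007  0.014] neg side a max -0.0 pos min 0.001
0.158 85 a [-0.015 -0.013  0.013] b [-0.012  0.008  0.014] neg side a max -0.0 pos min 0.0
0.166 87 a [-0.015 -0.013  0.014] b [-0.011  0.007  0.014] neg side a max -0.001 pos min 0.001
0.174 252 a [-0.014 -0.002  0.013] b [-0.012  0.002  0.013] neg side a max -0.0 pos min 0.0
0.246 9 a [-0.048  0.048  0.05 ] b [-0.006  0.004  0.008] neg side a max -0.045 pos min 0.047
0.254 72 a [-0.054  0.048  0.058] b [-0.009  0.002  0.009] neg side a max -0.047 pos min 0.046
0.262 126 a [-0.062  0.047  0.061] b [-0.012  0.003  0.009] neg side a max -0.045 pos min 0.046
0.27 148 a [-0.062 -0.053  0.062] b [-0.011  0.003  0.009] neg side a max -0.046 pos min 0.046
0.278 147 a [-0.063 -0.057  0.063] b [-0.012  0.005  0.009] neg side a max -0.046 pos min 0.046
0.286 134 a [-0.064 -0.059  0.063] b [-0.012  0.003  0.009] neg side a max -0.051 pos min 0.046
0.294 114 a [-0.064 -0.061  0.063] b [-0.013 -0.003  0.009] neg side a max -0.058 pos min 0.045
0.302 33 a [0.049 0.051 0.052] b [-0.009 -0.003  0.003] neg side a max None pos min 0.048
0.31 30 a [0.049 0.051 0.052] b [-0.003  0.003  0.009] neg side a max None pos min 0.048
0.318 302 a [-0.086 -0.084  0.081] b [-0.036  0.008  0.034] neg side a max -0.048 pos min 0.048
0.326 218 a [-0.086 -0.084  0.082] b [-0.035  0.016  0.034] neg side a max -0.007 pos min 0.047
```

View pics/h1.png

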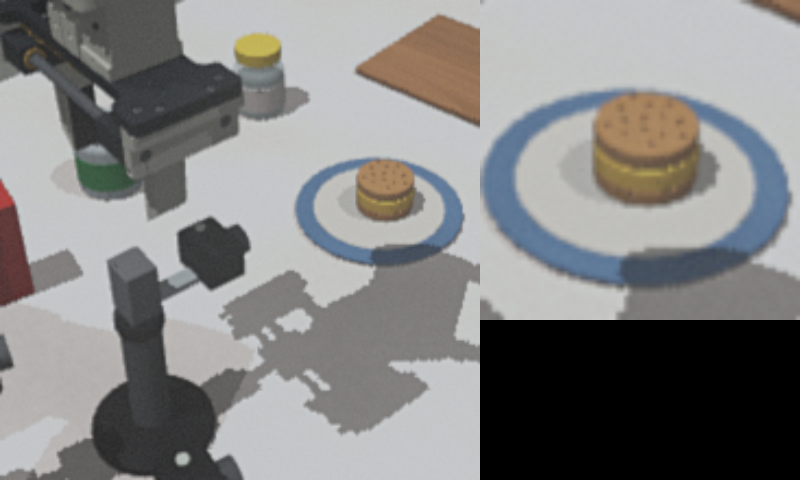

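The picture shows a neat centred stack on the plate at (645,145), and the open fingers straddling the head at (135,285). In the camera frame the fingers are centred on the head within 1–2 mm. Descend 11.3 cm.

Emit:
send_rows(targets=[{"translation": [0, 0, 3], "spin": 0, "jaw": 1}, {"translation": [0, 0, 6], "spin": 0, "jaw": 1}, {"translation": [0, 0, 9], "spin": 0, "jaw": 1}, {"translation": [0, 0, 10.8], "spin": 0, "jaw": 0.7}, {"translation": [0, 0, 11.3], "spin": 0, "jaw": 0.6}], force=25)

```text
time: 16.4
tool_pos: [0.4494, 0.3174, 0.1079]
tool_rot: [-3.138, 0.002, 1.448]
contact_force: [-0.5, -0.5, 0.3]
opening: 0.0803
grip_force: 0.0
```

Emit:
send_rows(targets=[{"translation": [0, 0, 0], "spin": 0, "jaw": 0.5}, {"translation": [0, 0, 0], "spin": 0, "jaw": 0.4}, {"translation": [0, 0, 0], "spin": 0, "jaw": 0.4}, {"translation": [0, 0, 0], "spin": 0, "jaw": 0.2}, {"translation": [0, 0, 0], "spin": 0, "jaw": 0.2}])

```text
time: 16.9
tool_pos: [0.4509, 0.3184, 0.1106]
tool_rot: [3.14, -0.001, 1.449]
contact_force: [2.5, -1.0, 1.0]
opening: 0.0401
grip_force: 0.9
```

Emit:
send_rows(targets=[{"translation": [0, 0, 0], "spin": 0, "jaw": 0.2}, {"translation": [0, 0, 0], "spin": 0, "jaw": 0.2}, {"translation": [0, 0, 0], "spin": 0, "jaw": 0.2}, {"translation": [0, 0, 0], "spin": 0, "jaw": 0.2}, {"translation": [0, 0, 0], "spin": 0, "jaw": 0.2}])

```text
time: 17.4
tool_pos: [0.4503, 0.3185, 0.1106]
tool_rot: [-3.142, -0.001, 1.448]
contact_force: [-3.0, 0.0, 5.8]
opening: 0.0302
grip_force: 25.0
```

Opening is 30.2 mm at 25 N, so the button is flush. Pull up.

Emit:
send_rows(targets=[{"translation": [0, 0, 0], "spin": 0, "jaw": 0.2}, {"translation": [0, 0, -0.8], "spin": 0, "jaw": 0.2}, {"translation": [0, 0, -2], "spin": 0, "jaw": 0.2}, {"translation": [0, 0, -3.5], "spin": 0, "jaw": 0.2}, {"translation": [0, 0, -5], "spin": 0, "jaw": 0.2}], force=35)

```text
time: 17.9
tool_pos: [0.4503, 0.3184, 0.1607]
tool_rot: [-3.141, -0.0, 1.449]
contact_force: [1.6, 3.0, -5.5]
opening: 0.0297
grip_force: 35.0
```

Emit:
send_rows(targets=[{"translation": [0, 0, -1.5], "spin": 0, "jaw": 0.2}, {"translation": [0, 0, -3], "spin": 0, "jaw": 0.2}, {"translation": [0, 0, -4], "spin": 0, "jaw": 0.2}, {"translation": [0, 0, -4.6], "spin": 0, "jaw": 0.2}, {"translation": [0, 0, -4.9], "spin": 0, "jaw": 0.2}])

```text
time: 18.4
tool_pos: [0.4503, 0.3185, 0.2093]
tool_rot: [-3.141, -0.0, 1.449]
contact_force: [0.0, 4.2, -3.6]
opening: 0.0301
grip_force: 35.0
```

Emit:
send_rows(targets=[{"translation": [0, 0, 0], "spin": 0, "jaw": 0.2}, {"translation": [0, 0, 0], "spin": 0, "jaw": 0.2}, {"translation": [0, 0, 0], "spin": 0, "jaw": 0.2}, {"translation": [0, 0, 0], "spin": 0, "jaw": 0.2}, {"translation": [0, 0, 0], "spin": 0, "jaw": 0.2}])

```text
time: 18.9
tool_pos: [0.4503, 0.3185, 0.2086]
tool_rot: [-3.141, -0.0, 1.449]
contact_force: [-1.4, 4.9, -3.0]
opening: 0.03
grip_force: 35.0
```

```bash
python3 - <<'E'
from m import *
s=monitor.observe();print({k:np.round(s[k],4) for k in("tool_pos","contact_force","opening","grip_force","time")})
p,d=read_camera("side"); q=cloud("side",d); w=q.reshape(-1,3)
foot("side",q,(.40,.48,.21,.285),.2,.29,"cam")
k=(w[:,0]>.40)&(w[:,0]<.48)&(w[:,1]>.21)&(w[:,1]<.28)&(w[:,2]>.15)&(w[:,2]<.29)
print("camera z range",np.percentile(w[k][:,2],[1,50,99]).round(4))
cv2.imwrite("pics/e1.png",cv2.resize(p[160:400,160:400],(600,600))[:,:,::-1])
E
```

```text
{'tool_pos': array([0.4503, 0.3185, 0.2086]), 'contact_force': array([-1.4339,  4.9372, -2.9801]), 'opening': np.float64(0.03), 'grip_force': np.float64(35.0053), 'time': np.float64(18.9)}
cam side 171 rect [0.4261 0.2563] [0.0546 0.0187] 81.1 circ [0.4332 0.2552] 0.055 mean [0.422  0.2573] z 0.2434
camera z range [0.2345 0.2433 0.2572]
```

View pics/e1.png

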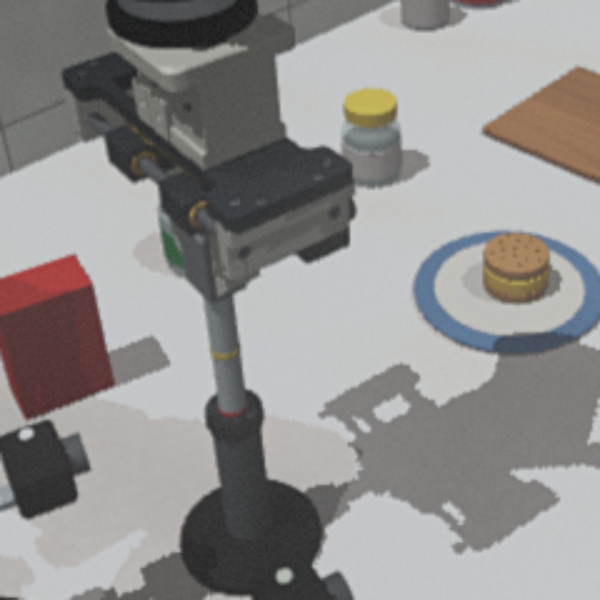

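The picture shows the mast out, with the red ring just above the collar at (232,412) and the yellow ring higher at (225,354). The stack is intact at (516,265). The TCP rose 98 mm, the pinch is still flush, and readings are steady. Handing in.

```bash
python3 -c "
from cell import job
print(job.hand_in())"
```

```text
the job is handed in; nothing more can be done
None
```

The job is handed in: the crispbread–cheese–crispbread stack is flat and centred on the plate, and the arm holds the monopod head at the second stop (about 98 mm out) with the button squeezed in; no verdict came back on hand-in.

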